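# Pull the two tall fuse links from the clip strip

### The job

Before the radio bench is rewired, take the two tall fuse links out of the black clip strip, one at a time, pulling each straight up out of its spring clip, and put them in the aluminium tray. The first must be in the tray before you pull the second. Leave the short fuse link clipped in its place.

Things in the scene. Friction and masses are not known exactly. Their poses are not given: they have to be found in the camera images.
- tall_a_center (a point): Tall plug-in fuse link in the black clip strip: white porcelain block with steel end bands, 48 mm high, 30 wide along the strip, 16 thick (grip that). Point: block centre, 50 mm over the table. x: across the thickness, level; z: up. A beaded 18 mm wide tongue goes 20 mm below the block into a spring clip. Pull straight up: the detent yields at 5 to 9 N, over about 6 mm; tongue clear after 20 mm.
- tall_b_center (a point): Second tall link, just like tall_a: block 48 mm high, 30 wide, 16 thick, same point, axes and clip, about 60 g. The strip is fixed, 196 mm long, 44 wide, its posts 26 mm high, the blocks sit on them; three links stand in it in a row, 50 mm apart (20 mm free between neighbours), in any order.
- short_center (a point): The one short link, which stays in its clip: block 26 mm high, else like the tall ones (30 wide along the strip, 16 thick). Point: block centre, 39 mm over the table; axes as for tall_a.
- tray_in (a point): Open rectangular aluminium tray, fixed to the table, 120 mm (x) by 150 mm (y) outside, walls 4 mm thick and 32 mm high. This point is the centre of its inner floor, 4 mm above the table; x and y: along its short and long sides, z: up. The links may lie, stand or lean in it in any way.

How it is judged:
By the outcome, as a careful person would: the job done as asked, in the order asked, and still so for the second after the job is handed in, with the robot touching nothing.
It also fails if it takes over 48 s, if anything falls off the work surface, if the arm or the gripper's body presses on something with over 40 N, if the wrist force passes 120 N, or if a joint passes its speed limit or range.

### The arm

A 6-joint arm with a two-finger parallel gripper is mounted at the origin on a cart in front of the work surface, level with it; the furniture and walls round the work are solid. World frame = base frame: x ahead of the robot, y to its left, z up, the work surface at z = 0. Lengths are in m, angles in degrees, forces in N, time in s.
With the tool pointing down it reaches from about 0.3 to 0.75 m from the base axis. Payload 8.5 kg.
Tool frame: the origin (TCP) lies on the centre line of the jaws, within the pads' length; the fingertips stand 17 mm ahead of it and the grasp point (between the pads) lies 2 mm behind it (env.tcp_to_tips is the distance from the TCP to the fingertips, in m); z points along the fingers, y is the line along which they close (so a half turn about z gives the same grasp; the last joint's range is limited). The gripper opens to 85 mm and grips with 20 to 120 N. Pads are 22 mm wide; open, the fingers measure 114 mm over their backs; the gripper's body (76 mm by 85 mm) begins 54 mm behind the grasp point. The pads swing forward as they close: fully open they stand 13 mm farther back than shut.
Start: joints at [54.357, 21.807, 74.336, -0, 83.858, -12.336], TCP at [0.218, 0.505, 0.248] pointing down, gripper open.
Joint ranges: [-178.18, 178.18], [-50.72, 133.34], [12.68, 142.11], [-81.47, 261.47], [9.98, 163.14], [-165.26, 165.26]. Speed limits (degrees/s): [136.94, 136.94, 180, 180, 180, 180].

### API

Orientations are given as a 3x3 rotation matrix whose columns are the frame's x, y, z axes.
In Python, from rig import env gives the robot as it stands. The module is installed in compiled form; this text tells all that it offers.
- The arm moves only by the shell command python3 -m pendant 'ROWS' [FORCE]. ROWS is JSON, a list of rows, each a list of 7 numbers: the opening, from 0 (shut) to 1 (fully open), then the shift along the tool's x, y, z in m, then the turn, a rotation vector about the tool's x, y, z in rad. A call has 1 to 5 rows; each row is the pose to reach, as a shift and turn from the pose commanded when the call began, along the tool's axes at that moment; what a row does not reach only later rows make up. A row lasts 1/8 s, in which the tool goes at most 62.5 mm and 10.7 degrees, less where a joint would pass 70% of its speed; a pose out of reach is approached as far as the arm can. A call with a gripper value outside its range is refused whole. The fingers move at their own pace and stop on an object; FORCE is the grip in N (left out, the last holds). Time passes only in rows, so rows that repeat a pose let the fingers close. It gives the time, the measured TCP pose, the force, the opening and the grip force at its end, in the units of the state.
- env.observe(): the state, without advancing time (a new reading comes with each control period).
- env.get_image(name): name is "side" or "top" or "wrist"; returns a dict with "image" (420x560x3 uint8, blue, green, red), "fx", "fy", "cx", "cy" (pixels), "pose" (4x4, takes a point from camera to world coordinates). Camera axes: x right, y up, looking along -z (the intrinsics and any distortion apply to the point x, -y, -z); pixel columns grow to the right and rows downward; lengths in m; the calibration is good to about 2 mm. A picture is of the moment at which its call begins. There is no depth.
- env.close_job(): hands the job in; it is judged then, once.
Trained networks look in the newest picture that a camera, given by its name, has taken for a name from the list of things; names that differ only in an ending like _2 or _b are one class to them, and where a whole thing is asked for, a point or a joint stands for the part that bears it (a point fixed in the world has none). Each returns a list of dicts, best first, with "conf" (0 to 1); they miss things now and then, are a little off and sometimes report something else, mostly with a low value. They report only what shows in the picture. A call takes as long as a camera call.
- env.find_in(camera, thing): "bbox" ([centre column, centre row, width, height] in pixels, round what is visible of it).
- env.trace(camera, thing): "mask" (420x560 bool, what is visible of it) and "bbox" ([centre column, centre row, width, height] in pixels, round what is visible of it).
- env.tip_of(camera, thing): "centre" ([column, row] in pixels: a listed point, or the origin of a listed thing).
The state is a dict: "time_s": time; "q": joint angles; "qvel": joint speeds; "joint_efforts": joint torques, N m; "position": TCP position; "tool_rot": TCP orientation; "ft_force": force on the tool from outside, world axes, zero at the start; "wrist_torque": the same for the moment, N m; "grip_width": finger opening in m; "gripper_force": force on a finger pad.
Only numpy, scipy, OpenCV 4.12 (cv2) and the standard library are available. Lean on these libraries where they do the work, as an engineer would, in place of code of your own. Each camera call takes 0.05 s, during which the arm holds its last target. There are 200 camera calls.

## Working session

There is one attempt and no reset: what is moved stays moved. The work goes in short steps, Python scripts to look and compute and a shell command to move; the robot and the scene stay as the last step left them, time stands still between calls to the robot, and variables do not carry over. Pictures are saved under pics/ and viewed, at most 10 in all, crops included, and the job is handed in when it is done.

```bash
mkdir -p pics; cat > h.py <<'E'
import numpy as np, cv2
from rig import env
def ray(im,px):
    P=np.array(im["pose"]); d=np.array([(px[0]-im["cx"])/im["fx"],-(px[1]-im["cy"])/im["fy"],-1.])
    return P[:3,3],P[:3,:3]@d
def at_z(im,px,z):
    o,d=ray(im,px); return o+d*(z-o[2])/d[2]
def proj(im,p):
    P=np.array(im["pose"]); c=P[:3,:3].T@(np.asarray(p)-P[:3,3])
    return np.array([im["cx"]-im["fx"]*c[0]/c[2], im["cy"]+im["fy"]*c[1]/c[2]])
E
python3 - <<'E'
from h import *
for c in ("top","side"):
    im=env.get_image(c); cv2.imwrite(f"pics/{c}0.png",im["image"]); print(c,[k for k in im if k!="image"],np.round(im["pose"],3).tolist())
    for t,z in (("tall_a_center",.05),("short_center",.039),("tray_in",.004)):
        for d in env.tip_of(c,t)[:4]: print(t,round(d["conf"],2),np.round(d["centre"]),np.round(at_z(im,d["centre"],z),3))
s=env.observe(); print(s["tool_rot"],s["position"],s["grip_width"])
E
```

```text
top ['fx', 'fy', 'cx', 'cy', 'pose'] [[-0.096, 0.964, -0.248, 0.354], [-0.995, -0.095, 0.018, 0.125], [-0.006, 0.248, 0.969, 0.879], [0.0, 0.0, 0.0, 1.0]]
tall_a_center 0.49 [306. 261.] [0.451 0.069 0.05 ]
tall_a_center 0.44 [328. 265.] [0.439 0.025 0.05 ]
short_center 0.43 [328. 262.] [0.446 0.024 0.039]
tray_in 0.63 [258. 170.] [0.672 0.153 0.004]
side ['fx', 'fy', 'cx', 'cy', 'pose'] [[0.915, 0.164, -0.368, 0.241], [-0.403, 0.413, -0.817, -0.581], [0.018, 0.896, 0.444, 0.455], [0.0, 0.0, 0.0, 1.0]]
tall_a_center 0.85 [234. 238.] [0.452 0.067 0.05 ]
tray_in 0.92 [323. 219.] [0.669 0.144 0.004]
[[-9.18385127e-01  3.95687683e-01 -1.29642488e-04]
 [ 3.95687700e-01  9.18385115e-01 -1.57996325e-04]
 [ 5.65445316e-05 -1.96399413e-04 -9.99999979e-01]] [0.21758395 0.50507207 0.24824063] 0.08567266564838559
```

View pics/top0.png

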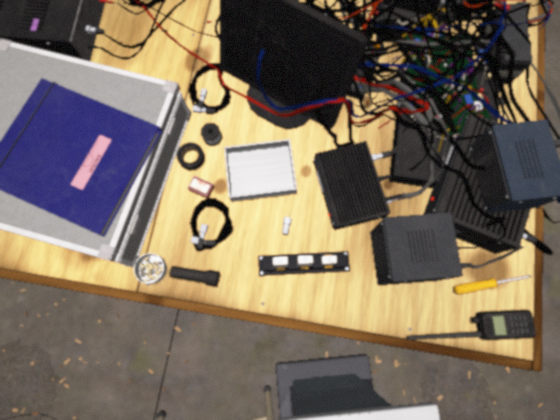

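View pics/side0.png

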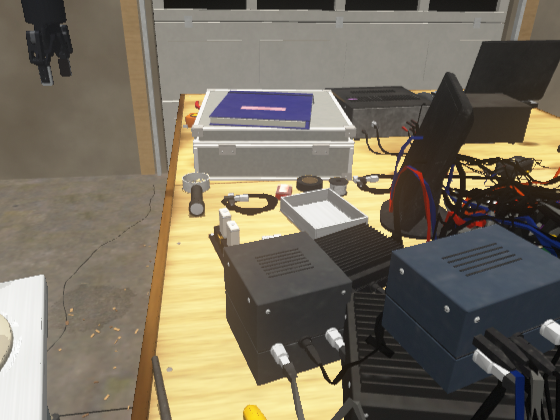

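The top picture shows the strip at row 261, with links at columns 280, 305 and 329. The tray is near (262,170). In the side picture the two far links, at (224,220) and (232,232), look tall, and the box hides the third. I'll go above the strip and look with the wrist camera.

```bash
python3 -m pendant '[[0.6,-0.383,-0.308,0,0,0,1.26],[0.6,-0.383,-0.308,0,0,0,1.26],[0.6,-0.383,-0.308,0,0,0,1.26],[0.6,-0.383,-0.308,0,0,0,1.26],[0.6,-0.383,-0.308,0,0,0,1.26]]'; python3 -c "
from h import *
s=env.observe();R=np.array(s['tool_rot']);print(R.round(3),R.T@(np.array([.445,.07,.248])-s['position']),np.degrees(np.arctan2(R[1,1],R[0,1])))"
```

```text
time_s: 1.02
position: [0.3644, 0.2271, 0.2486]
tool_rot: [[-0.219, 0.976, 0.001], [0.976, 0.219, 0.0], [0.0, 0.001, -1.0]]
ft_force: [0.7, 0.4, 0.5]
grip_width: 0.0511
gripper_force: 0.0
[[-0.219  0.976  0.001]
 [ 0.976  0.219  0.   ]
 [ 0.     0.001 -1.   ]] [-0.17092653  0.04429357  0.0005985 ] 12.636621828728972
```

```bash
python3 -m pendant '[[0.6,-0.171,0.044,0,0,0,0.317],[0.6,-0.171,0.044,0,0,0,0.317],[0.6,-0.171,0.044,0,0,0,0.317],[0.6,-0.171,0.044,0,0,0,0.317]]'; python3 - <<'E'
from h import *
im=env.get_image("wrist"); cv2.imwrite("pics/w0.png",im["image"])
for t,z in (("tall_a_center",.05),("short_center",.039)):
    for d in env.tip_of("wrist",t)[:4]: print(t,round(d["conf"],2),np.round(d["centre"]),np.round(at_z(im,d["centre"],z),4))
    for d in env.find_in("wrist",t)[:4]: print(t,round(d["conf"],2),np.round(d["bbox"]))
E
```

```text
time_s: 1.52
position: [0.4463, 0.0695, 0.2481]
tool_rot: [[0.095, 0.995, 0.0], [0.995, -0.095, -0.0], [-0.0, 0.0, -1.0]]
ft_force: [-0.1, 0.4, -0.6]
grip_width: 0.0514
gripper_force: 0.0
tall_a_center 0.69 [281. 174.] [0.4503 0.0766 0.05  ]
tall_a_center 0.76 [283. 178.  18.  43.]
tall_a_center 0.57 [286. 220.  17.  29.]
short_center 0.76 [288. 221.] [0.4532 0.0228 0.039 ]
short_center 0.63 [286. 221.  16.  30.]
```

View pics/w0.png

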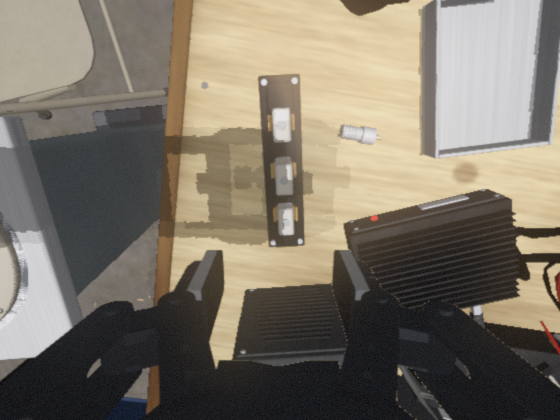

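The wrist picture shows the links at (281,125), (284,176) and (287,219). Row 219 is nearest the box and looks shorter. I'll fit the strip and check which link is the short one.

```bash
python3 - <<'E'
from h import *
from scipy.optimize import least_squares
im=env.get_image("wrist")
px=np.array([[260,77],[299,75],[303,245],[270,247]],float)
loc=np.array([[-.022,.098],[.022,.098],[.022,-.098],[-.022,-.098]])
def R(a): return np.array([[np.cos(a),-np.sin(a)],[np.sin(a),np.cos(a)]])
f=lambda p:np.concatenate([proj(im,[*(R(p[2])@l+p[:2]),p[3]])-q for l,q in zip(loc,px)])
r=least_squares(f,[.45,.07,-.1,.005]);p=r.x;print(p,r.fun.round(1))
for k in (1,0,-1):
    c=R(p[2])@[0,.05*k]+p[:2]
    for n,h in (("tall",.048),("short",.026)):
        b=[]
        for z in (.026,.026+h):
            q=np.array([proj(im,[*(R(p[2])@np.array([i*.008,j*.015])+c),z]) for i in(-1,1) for j in (-1,1)])
            b.append((q.min(0),q.max(0)))
        print(k,c.round(4),n,"bottom",np.round(b[0]).tolist(),"top",np.round(b[1]).tolist())
cv2.imwrite("pics/w1.png",cv2.resize(im["image"][60:260,220:360],None,fx=3,fy=3,interpolation=cv2.INTER_CUBIC))
E
```

```text
[ 0.45155616  0.0776935  -0.04191438 -0.00131805] [-1.2  0.3  1.1  0.2  1.3 -0.  -1.3 -0.6]
1 [0.4537 0.1276] tall bottom [[273.0, 108.0], [290.0, 139.0]] top [[272.0, 109.0], [292.0, 144.0]]
1 [0.4537 0.1276] short bottom [[273.0, 108.0], [290.0, 139.0]] top [[273.0, 109.0], [291.0, 142.0]]
0 [0.4516 0.0777] tall bottom [[275.0, 158.0], [292.0, 186.0]] top [[275.0, 166.0], [294.0, 198.0]]
0 [0.4516 0.0777] short bottom [[275.0, 158.0], [292.0, 186.0]] top [[275.0, 162.0], [293.0, 192.0]]
-1 [0.4495 0.0277] tall bottom [[278.0, 203.0], [293.0, 229.0]] top [[278.0, 217.0], [295.0, 247.0]]
-1 [0.4495 0.0277] short bottom [[278.0, 203.0], [293.0, 229.0]] top [[278.0, 210.0], [294.0, 238.0]]
```

View pics/w1.png

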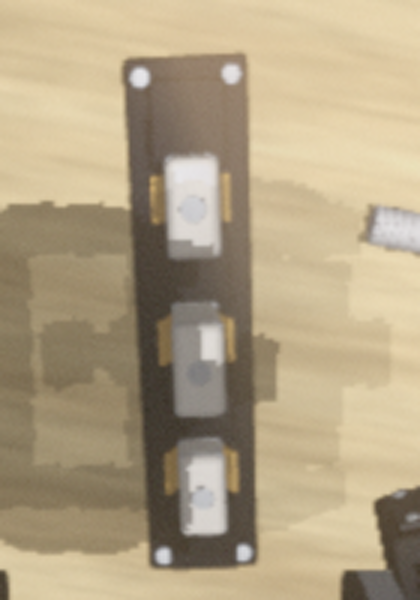

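```bash
python3 - <<'E'
from h import *
im=env.get_image("wrist"); s=env.observe();R=np.array(s['tool_rot']); p=np.array(s['position'])
T=[at_z(im,q,.074) for q in ((284.3,129.5),(286.7,184.5))]+[at_z(im,(288,226),.052)]
for t in T: print(t.round(4),(R.T@(np.array([t[0],t[1],.054])-p)).round(4))
d=T[0]-T[1];print(np.linalg.norm(d),np.degrees(np.arctan2(-d[0],d[1])))
im=env.get_image("top");q=[at_z(im,c,.032) for c in env.tip_of("top","tray_in")[0]["centre"][None] ] if 0 else None
for c in("top","side"):
    im=env.get_image(c);o=env.trace(c,"tray_in")
    m=o[0]["mask"].astype(np.uint8);k=cv2.boxPoints(cv2.minAreaRect(cv2.findNonZero(m)));print(c,o[0]["conf"],k.round().tolist(),[at_z(im,x,.032)[:2].round(3).tolist() for x in k])
E
```

```text
[0.4554 0.1253 0.074 ] [0.0529 0.0061 0.1945]
[0.4535 0.0751 0.074 ] [0.0028 0.0087 0.1945]
[0.4515 0.0256 0.052 ] [-0.0467  0.011   0.1945]
0.0502244168985763 -2.1445635569659163
top 0.58 [[222.0, 147.0], [290.0, 139.0], [296.0, 194.0], [229.0, 202.0]] [[0.726, 0.227], [0.73, 0.074], [0.6, 0.073], [0.597, 0.22]]
side 0.74 [[279.0, 198.0], [359.0, 181.0], [368.0, 227.0], [288.0, 243.0]] [[0.601, 0.216], [0.804, 0.225], [0.706, 0.04], [0.542, 0.044]]
```

```bash
python3 -m pendant '[[0.6,0.053,0.006,0.02,0,0,-0.058],[0.6,0.053,0.006,0.08,0,0,-0.058],[0.6,0.053,0.006,0.12,0,0,-0.058],[0.6,0.053,0.006,0.12,0,0,-0.058]]' 50; python3 - <<'E'
from h import *
im=env.get_image("wrist"); cv2.imwrite("pics/w2.png",im["image"])
s=env.observe();R=np.array(s['tool_rot']); p=np.array(s['position'])
for t in ("tall_a_center","short_center"):
    for d in env.tip_of("wrist",t)[:3]:
        w=at_z(im,d["centre"],.05); print(t,round(d["conf"],2),np.round(d["centre"]),w.round(4),(R.T@(np.array([w[0],w[1],.054])-p)).round(4))
print(proj(im,[.4554,.1253,.074]),proj(im,[.4535,.0751,.074]))
E
```

```text
time_s: 2.62
position: [0.4546, 0.1245, 0.1266]
tool_rot: [[0.032, 0.999, -0.006], [0.999, -0.032, -0.0], [-0.0, -0.006, -1.0]]
ft_force: [-0.2, -0.1, 0.2]
grip_width: 0.051
gripper_force: 0.0
tall_a_center 0.89 [278. 289.] [0.4531 0.0761 0.05  ] [-0.0483 -0.0011  0.0745]
short_center 0.97 [277. 340.] [0.4516 0.0341 0.05  ] [-0.0903 -0.0012  0.0745]
[278.50292339 236.26703511] [277.93099998 311.20917008]
```

View pics/w2.png

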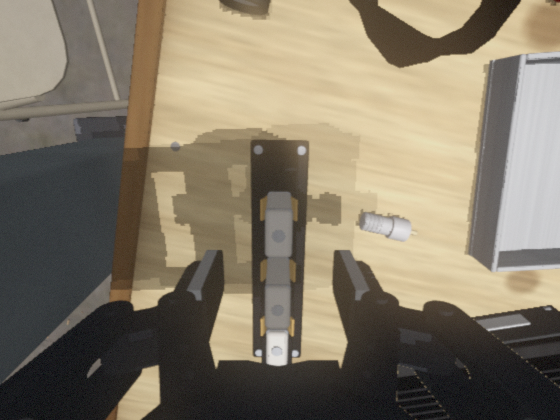

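Predicted link tops match the picture at (279,235) and (277,310). The third, at (277,351), is the short one. Next I descend and grip.

```bash
python3 -m pendant '[[0.6,0.001,0.001,0.05,0,0,0],[0.6,0.001,0.001,0.073,0,0,0],[0.1,0.001,0.001,0.073,0,0,0],[0.1,0.001,0.001,0.073,0,0,0],[0.1,0.001,0.001,0.073,0,0,0]]' 50
```

```text
time_s: 3.4
position: [0.4566, 0.1254, 0.0565]
tool_rot: [[0.032, 0.999, 0.0], [0.999, -0.032, 0.0], [0.0, 0.0, -1.0]]
ft_force: [-5.6, -0.5, 6.5]
grip_width: 0.0151
gripper_force: 52.9
```

```bash
python3 -m pendant '[[0.1,0,0,0,0,0,0],[0.1,0,0,0,0,0,0],[0.1,0,0,-0.004,0,0,0],[0.1,0,0,-0.008,0,0,0]]' 50
```

```text
time_s: 3.9
position: [0.4569, 0.1254, 0.0637]
tool_rot: [[0.032, 0.999, 0.0], [0.999, -0.032, -0.0], [0.0, 0.0, -1.0]]
ft_force: [-1.5, 0.0, -1.6]
grip_width: 0.0152
gripper_force: 51.5
```

```bash
python3 -m pendant '[[0.1,0,0,-0.012,0,0,0],[0.1,0,0,-0.024,0,0,0],[0.1,0,0,-0.05,0,0,0],[0.1,0,0,-0.09,0,0,0],[0.1,0,0,-0.09,0,0,0]]' 50; python3 - <<'E'
from h import *
im=env.get_image("wrist"); cv2.imwrite("pics/w3.png",im["image"])
s=env.observe();R=np.array(s['tool_rot']); p=np.array(s['position'])
print((R.T@(np.array([.667,.185,.154])-p)).round(4),(R.T@(np.array([.667,.115,.154])-p)).round(4))
for c in ("wrist","top"):
    im=env.get_image(c)
    for d in env.tip_of(c,"tray_in")[:1]: print(d["conf"],at_z(im,d["centre"],.004))
E
```

```text
time_s: 4.53
position: [0.4586, 0.1254, 0.1567]
tool_rot: [[0.032, 0.999, 0.008], [0.999, -0.032, 0.0], [0.0, 0.008, -1.0]]
ft_force: [-1.1, -0.6, 0.6]
grip_width: 0.0152
gripper_force: 52.1
[0.0664 0.2073 0.0019] [-0.0036  0.2096  0.0019]
0.72 [0.66994917 0.15082152 0.004     ]
0.58 [0.67176596 0.14971242 0.004     ]
```

View pics/w3.png

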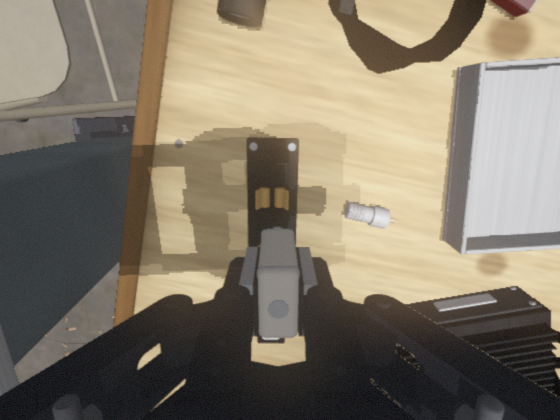

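The link is held in the jaws and the left clip is empty at (272,198). On to the tray.

```bash
python3 -m pendant '[[0.1,0.061,0.211,0,0,0,0],[0.1,0.061,0.211,0,0,0,0],[0.1,0.061,0.211,0,0,0,0],[0.1,0.061,0.211,0,0,0,0],[0.1,0.061,0.211,0.03,0,0,0]]' 50; python3 -c "
from h import *
im=env.get_image('top');cv2.imwrite('pics/t1.png',cv2.resize(im['image'][90:300,170:450],None,fx=2.5,fy=2.5))"
```

```text
time_s: 5.4
position: [0.6722, 0.1799, 0.1229]
tool_rot: [[0.032, 0.999, 0.004], [0.999, -0.032, 0.0], [0.0, 0.003, -1.0]]
ft_force: [0.5, -0.0, -1.9]
grip_width: 0.015
gripper_force: 52.2
```

View pics/t1.png

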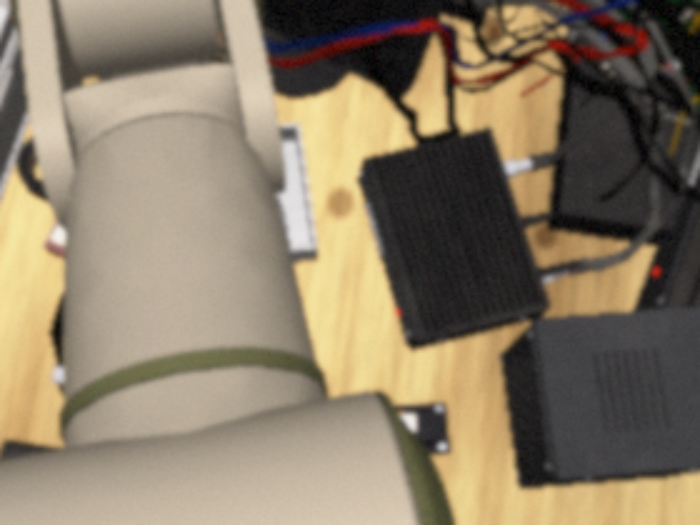

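The arm hides the tray here, but the pose is known. I lower to TCP z about 0.058 (tongue bottom about 4 mm over the floor) and release.

```bash
python3 -m pendant '[[0.1,0,0,0.04,0,0,0],[0.1,0,0,0.064,0,0,0],[0.1,0,0,0.064,0,0,0],[0.35,0,0,0.064,0,0,0],[0.35,0,0,0.064,0,0,0]]' 50
python3 -m pendant '[[0.35,0,0,-0.02,0,0,0],[0.35,0,0,-0.05,0,0,0],[0.35,0,0,-0.09,0,0,0],[0.6,0,0,-0.11,0,0,0],[0.6,0,0,-0.11,0,0,0]]'
python3 - <<'E'
from h import *
im=env.get_image("wrist"); a=im["image"]; b=env.get_image("side"); cv2.imwrite("pics/p1.png",np.hstack([cv2.resize(a,(400,300)),cv2.resize(b["image"][150:300,200:400],(400,300))]))
s=env.observe();R=np.array(s['tool_rot']); p=np.array(s['position']);print((R.T@(np.array([.4537,.0751,.15])-p)).round(4))
E
```

```text
time_s: 6.08
position: [0.6702, 0.1795, 0.0608]
tool_rot: [[0.032, 0.999, 0.002], [0.999, -0.032, 0.0], [0.0, 0.002, -1.0]]
ft_force: [-0.5, -0.1, -0.5]
grip_width: 0.03
gripper_force: 0.0
time_s: 6.7
position: [0.6703, 0.1796, 0.1718]
tool_rot: [[0.032, 0.999, 0.004], [0.999, -0.032, 0.0], [0.001, 0.004, -1.0]]
ft_force: [-0.6, 1.0, -0.3]
grip_width: 0.0512
gripper_force: 0.0
[-0.1113 -0.2121  0.019 ]
```

View pics/p1.png

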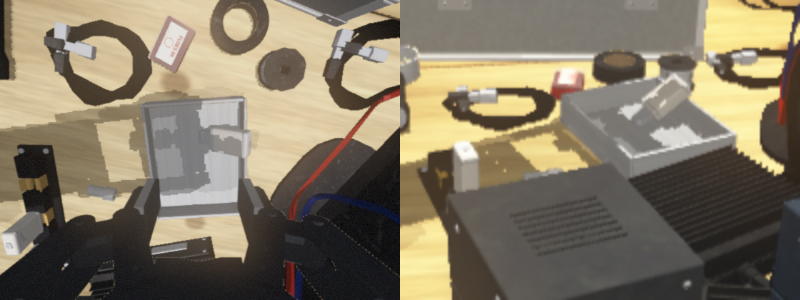

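The first link is in the tray, leaning on the far wall: (232,140) in the left pane, (660,100) in the right. Back to the second tall link.

```bash
python3 -m pendant '[[0.6,-0.111,-0.212,0.019,0,0,0],[0.6,-0.111,-0.212,0.019,0,0,0],[0.6,-0.111,-0.212,0.019,0,0,0],[0.6,-0.111,-0.212,0.019,0,0,0],[0.6,-0.111,-0.212,0.019,0,0,0]]' 50
python3 - <<'E'
from h import *
im=env.get_image("wrist"); s=env.observe();R=np.array(s['tool_rot']); p=np.array(s['position']);print((R.T@(np.array([.4537,.0751,.054])-p)).round(4))
for d in env.tip_of("wrist","tall_a_center")[:3]: print(d["conf"],d["centre"],at_z(im,d["centre"],.05))
b=env.get_image("side");print([ (round(d["conf"],2),np.round(d["bbox"])) for d in env.find_in("side","tall_a_center")])
cv2.imwrite("pics/p2.png",np.hstack([cv2.resize(im["image"],(400,300)),cv2.resize(b["image"][150:300,200:400],(400,300),interpolation=cv2.INTER_CUBIC)]))
E
```

```text
time_s: 7.42
position: [0.4506, 0.0748, 0.1493]
tool_rot: [[0.034, 0.999, -0.005], [0.999, -0.034, 0.0], [0.0, -0.005, -1.0]]
ft_force: [1.1, -0.1, -0.2]
grip_width: 0.0513
gripper_force: 0.0
[0.     0.0008 0.0959]
0.82 [278.0, 211.6] [0.45081207 0.07543684 0.05      ]
[(0.51, array([233., 232.,  14.,  22.])), (0.2, array([325., 213.,  84.,  49.]))]
```

View pics/p2.png

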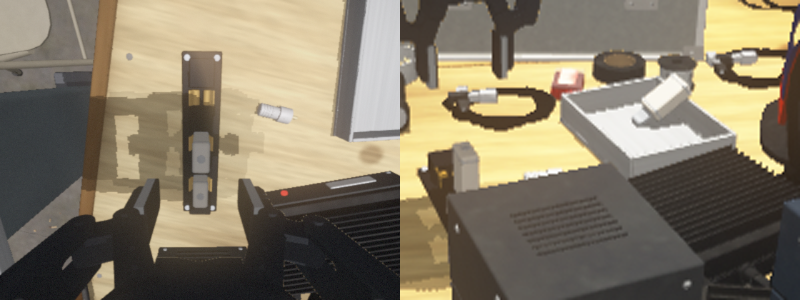

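The first link stays put, leaning in the tray. The second tall link stands centred between the jaws.

```bash
python3 -m pendant '[[0.6,0,0.001,0.05,0,0,0],[0.6,0,0.001,0.093,0,0,0],[0.6,0,0.001,0.093,0,0,0],[0.1,0,0.001,0.093,0,0,0],[0.1,0,0.001,0.093,0,0,0]]' 50
python3 -m pendant '[[0.1,0,0,0,0,0,0],[0.1,0,0,0,0,0,0],[0.1,0,0,-0.004,0,0,0],[0.1,0,0,-0.008,0,0,0]]' 50
```

```text
time_s: 8.25
position: [0.4555, 0.0755, 0.0587]
tool_rot: [[0.032, 0.999, 0.001], [0.999, -0.032, -0.0], [-0.0, 0.001, -1.0]]
ft_force: [-3.1, 0.4, -2.8]
grip_width: 0.0158
gripper_force: 19.0
time_s: 8.75
position: [0.4551, 0.0754, 0.0655]
tool_rot: [[0.033, 0.999, -0.0], [0.999, -0.033, 0.0], [0.0, -0.0, -1.0]]
ft_force: [-3.1, 1.1, -2.0]
grip_width: 0.0154
gripper_force: 51.5
```

```bash
python3 -m pendant '[[0.1,0,0,-0.012,0,0,0],[0.1,0,0,-0.024,0,0,0],[0.1,0,0,-0.05,0,0,0],[0.1,0,0,-0.09,0,0,0],[0.1,0,0,-0.09,0,0,0]]' 50; python3 - <<'E'
from h import *
s=env.observe();R=np.array(s['tool_rot']); p=np.array(s['position'])
print((R.T@(np.array([.667,.118,.154])-p)).round(4))
print([(t,round(d["conf"],2),np.round(d["bbox"])) for _ in [env.get_image("wrist")] for t in ("tall_a_center","short_center") for d in env.find_in("wrist",t)])
E
```

```text
time_s: 9.38
position: [0.457, 0.0752, 0.1587]
tool_rot: [[0.032, 0.999, 0.008], [0.999, -0.032, -0.001], [-0.001, 0.008, -1.0]]
ft_force: [-0.2, 0.2, -0.1]
grip_width: 0.0151
gripper_force: 52.1
[0.0496 0.2084 0.0064]
[('tall_a_center', 0.6, array([278., 281.,  47., 109.]))]
```

```bash
python3 -m pendant '[[0.1,0.05,0.21,0,0,0,0],[0.1,0.05,0.21,0,0,0,0],[0.1,0.05,0.21,0,0,0,0],[0.1,0.05,0.21,0,0,0,0],[0.1,0.05,0.21,0.03,0,0,0]]' 50
python3 -m pendant '[[0.1,0,0,0.04,0,0,0],[0.1,0,0,0.064,0,0,0],[0.1,0,0,0.064,0,0,0],[0.35,0,0,0.064,0,0,0],[0.35,0,0,0.064,0,0,0]]'
python3 -m pendant '[[0.35,0,0,-0.02,0,0,0],[0.35,0,0,-0.05,0,0,0],[0.35,0,0,-0.09,0,0,0],[0.6,0,0,-0.11,0,0,0],[0.6,0,0,-0.11,0,0,0]]'
python3 -m pendant '[[0.6,-0.05,-0.15,-0.03,0,0,0],[0.6,-0.05,-0.15,-0.03,0,0,0],[0.6,-0.05,-0.15,-0.03,0,0,0],[0.6,-0.05,-0.15,-0.03,0,0,0],[0.6,-0.05,-0.15,-0.03,0,0,0]]'
python3 - <<'E'
from h import *
a=env.get_image("wrist");b=env.get_image("side")
cv2.imwrite("pics/p3.png",np.hstack([cv2.resize(a["image"],(400,300)),cv2.resize(b["image"][150:300,200:400],(400,300),interpolation=cv2.INTER_CUBIC)]))
E
```

```text
time_s: 10.15
position: [0.669, 0.1188, 0.1247]
tool_rot: [[0.032, 0.999, 0.003], [0.999, -0.032, 0.0], [0.0, 0.003, -1.0]]
ft_force: [-1.2, -0.2, -0.9]
grip_width: 0.0155
gripper_force: 52.1
time_s: 10.78
position: [0.6671, 0.1185, 0.0621]
tool_rot: [[0.032, 0.999, 0.001], [0.999, -0.032, 0.0], [0.0, 0.001, -1.0]]
ft_force: [-0.6, -0.4, 0.1]
grip_width: 0.0302
gripper_force: 0.0
time_s: 11.4
position: [0.6673, 0.1186, 0.1735]
tool_rot: [[0.032, 0.999, 0.004], [0.999, -0.032, 0.0], [0.0, 0.004, -1.0]]
ft_force: [0.4, -0.4, -0.7]
grip_width: 0.0511
gripper_force: 0.0
time_s: 12.02
position: [0.5155, 0.0735, 0.2008]
tool_rot: [[0.033, 0.999, -0.0], [0.999, -0.033, 0.0], [0.0, -0.0, -1.0]]
ft_force: [0.7, -0.5, 0.0]
grip_width: 0.0511
gripper_force: 0.0
```

View pics/p3.png

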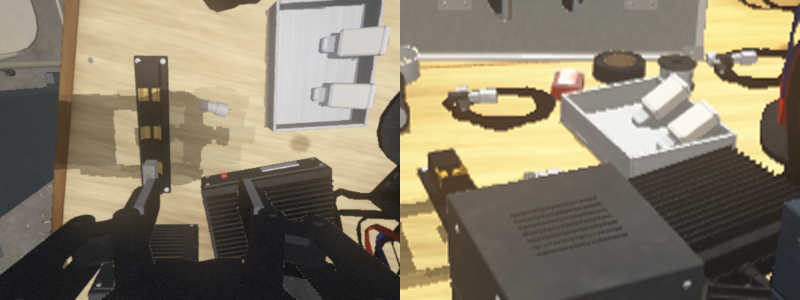

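Both tall links lie in the tray, at (350,42) and (345,95) in the left pane. The two clips are empty, and the short link is still in its clip at (151,168). The arm is clear of everything.

```bash
python3 -c "
from rig import env
print(env.close_job())"
```

```text
the job is handed in; nothing more can be done
None
```

Both tall fuse links are in the tray, the first placed before the second was pulled; they lean on its far wall. The short link is still in its clip, and I handed the job in at about 12 s.

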